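Shine the curing lamp into the mended cup

ROBOT

A 7-joint arm with a two-finger parallel gripper is mounted at the origin on a cart in front of the work surface, level with it; the furniture and walls round the work are solid. World frame = base frame: x ahead of the robot, y to its left, z up, the work surface at z = 0. Lengths are in m, angles in rad, forces in N, time in s.
With the tool pointing down it reaches from about 0.425 to 0.925 m from the base axis. Payload 6.8 kg.
Tool frame: the origin (TCP) lies on the front face of the gripper's body, between the roots of the fingers; the fingertips stand 73 mm ahead of it and the grasp point (between the pads) lies 54 mm ahead of it (env.nose_length is the distance from the TCP to the fingertips, in m); z points along the fingers, y is the line along which they close (so a half turn about z gives the same grasp; the last joint's range is limited). The gripper opens to 85 mm and grips with 20 to 120 N. Pads are 22 mm wide; open, the fingers measure 114 mm over their backs; the gripper's body (76 mm by 85 mm) begins 54 mm behind the grasp point. The pads swing forward as they close: fully open they stand 13 mm farther back than shut.
Start: joints at [1.175, 0.477, 0.022, 1.555, -0.011, 1.109, -0.083], TCP at [0.192, -0.647, 0.304] pointing down, gripper open.
Joint ranges: [-2.96, 2.96], [-0.34, 2.1], [-1.41, 1.46], [0.24, 2.44], [-1.37, 4.51], [0.17, 1.92], [-2.96, 2.96]. Speed limits (rad/s): [2.39, 2.39, 3.14, 3.14, 3.14, 3.14, 3.14].

INTERFACE

Orientations are given as a unit quaternion [w, x, y, z].
In Python, from cell import env, kin, camera, calibration, job gives the robot as it stands. The module is installed in compiled form; this text tells all that it offers. Calls block until the motion is done:
- env.reach(position, orientation): joint-space move of the TCP to a pose.
- env.movel(position, velocity=0.15, rot=None, stop_force=None): straight line of the TCP; rot=None keeps the orientation; velocity is the mean speed in m/s. With stop_force (N) it stops when the force on the tool has changed by that much, and returns True; else False.
- env.goto_joints(angles): joint-space move.
- env.grip(opening, f_grip=None): finger opening in m; f_grip is the grip in N (None keeps the last); returns when the fingers have stopped.
- env.dwell(seconds).
- kin.inverse_kinematics(position, orientation): joint angles nearest the present ones, or None.
- env.get_state(): the state.
- camera(name): name is "side" or "top" or "wrist"; returns (picture, depth): 400x640x3 uint8, blue, green, red; 400x640 float32, m along the optical axis (not along the pixel's ray), 0 where there is no reading.
- calibration(name): a dict with "fx", "fy", "cx", "cy" (pixels), "rvec" (rotation vector, rad) and "tvec" (3), from world to camera coordinates, as OpenCV has them. Camera axes: x right, y down, z forward; pixel columns grow to the right and rows downward; lengths in m; the calibration is good to about 2 mm. The wrist camera is an equidistant fisheye: a pixel r from the principal point sees the ray r / f radians off the axis. A picture is of the moment at which its call begins: read the wrist's pose just before it. calibration takes no time and is no camera call; for the wrist camera it gives the pose at the moment of the call.
A pose or a line that the arm cannot do raises env.PlanningError and nothing moves.
- job.job_done(): hands the job in; it is judged then, once.
The state is a dict: "time": time; "qpos": joint angles; "joint_velocities": joint speeds; "joint_torque": joint torques, N m; "tcp_pos": TCP position; "orientation": TCP orientation; "force": force on the tool from outside, world axes, zero at the start; "torque": the same for the moment, N m; "opening": finger opening in m; "gripper_force": force on a finger pad.
Only numpy, scipy, OpenCV 4.12 (cv2) and the standard library are available. Lean on these libraries where they do the work, as an engineer would, in place of code of your own. Each camera call takes 0.05 s, during which the arm holds its last target. There are 200 camera calls.

TASK

The chip filled inside the cup is ready to be cured. Lift the cup off the banding wheel, which turns too easily to work on, and set it down upright near the middle of the flat round bat beside it, without tipping or dropping it, and let go of it. Then draw the pen lamp out of its slanted cradle, turn it so that its lens points straight down, and hold it centred over the cup's mouth with the lens about 4 cm above the rim, without the lamp touching the cup; finish while still holding the lamp there, and leave the jar, shard and marker where they are.

Things in the scene. Friction and masses are not known exactly. Their poses are not given: they have to be found in the camera images.
- wheel: Banding wheel: dark cast foot 104 mm across on the bench (fixed, heavy) carrying a steel round top 160 mm across that turns freely on its spindle about z. The origin is on the spindle axis at bench height; the upper face of the top is 75 mm above it. The cup stands on it at the start, at most about 15 mm off its centre.
- cup: White stoneware cup, 88 mm high, 56 mm across the foot, 75 mm across the mouth, wall 4.5 mm, 0.15 to 0.3 kg. Origin at the centre of its underside, z up. A D handle, 12 mm thick, stands out on its -x side, roughly toward the robot at the start; its outer upright part is straight from 34 to 62 mm height, 62 mm from the cup's axis. It can be pinched from above, closing along the cup's y.
- cup_rim (a point): Centre of the cup's mouth, 88 mm above the underside; axes as the cup.
- cup_handle (a point): Middle of the handle's upright part, 50 mm above the underside, at x = -62 mm from the cup's axis; axes as the cup.
- bat: Flat pale round disc, 106 mm across, 6 mm thick, loose on the bench (0.25 kg), with nothing on it at the start. Origin at the centre of its underside; z up.
- cradle: Lamp cradle, fixed: black base 130 x 70 x 14 mm with a round well whose axis leans 45 degrees, opening upward and along the cradle's -x (toward the robot). Well 42 mm inside, 63 mm deep, 53 mm outside at the mouth; mouth centre at (-20, 0, 90) mm in the cradle's axes. No catch: the lamp slides out along the well's axis. Origin at the centre of the base's underside, z up.
- lamp: Dark metal pen lamp, 165 mm long, 0.11 to 0.22 kg: head 36 mm thick for the 68 mm next to the lens, then a round barrel 29 mm thick to the tail. Origin at the middle of the lens face; z runs along the lamp from lens to tail (lens straight down = z straight up). At the start it sits lens first in the well, leaning 45 degrees, the barrel standing out. Balances about 74 mm from the lens.
- lamp_grip (a point): Point on the lamp's axis 125 mm from the lens (40 mm short of the tail), a good place to grip, across or along the barrel.
- jar: Bystander: grey-green stoppered jar, 62 mm across, 127 mm high; origin at the centre of its underside.
- shard: Bystander: tan shard, 53 x 77 x 17 mm, lying on the bench; origin at the centre of its underside.
- marker: Bystander: white marker with a cap, 92 mm long, 10 mm thick, lying on the bench; origin at the centre of its underside.

How it is judged:
By the outcome, as a careful person would: the job done as asked, in the order asked, and still so for the second after the job is handed in, while the arm keeps its last pose, push and grip.
It also fails if it takes over 51 s, if anything falls off the work surface, if the arm or the gripper's body presses on something with over 40 N, if the wrist force passes 120 N, or if a joint passes its speed limit or range.

## Working session

There is one attempt and no reset: what is moved stays moved. The work goes in short steps, each a Python script; the robot and the scene stay as the last script left them, time stands still between calls to the robot, and variables do not carry over. Pictures are saved under pics/ and viewed, at most 10 in all, crops included, and the job is handed in when it is done.

```bash
mkdir -p pics
cat > h.py <<'E'
import numpy as np, cv2
from scipy.spatial.transform import Rotation as R
from cell import env, kin, camera, calibration, job
def cloud(name):
    c=calibration(name); im,d=camera(name)
    v,u=np.mgrid[0:400,0:640]
    x=(u-c["cx"])/c["fx"]; y=(v-c["cy"])/c["fy"]
    P=np.stack([x*d,y*d,d],-1)
    Rm=cv2.Rodrigues(np.array(c["rvec"],float))[0]
    W=(P-np.array(c["tvec"]).reshape(3))@Rm
    W[d==0]=np.nan
    return im,W
def quat(Rm):
    x,y,z,w=R.from_matrix(Rm).as_quat(); return [w,x,y,z]
E
python3 - <<'E'
from h import *
for n in ("side","top"):
    im,W=cloud(n); cv2.imwrite(f"pics/{n}0.png",im); np.savez(f"pics/{n}0.npz",im=im,W=W)
    c=calibration(n); Rm=cv2.Rodrigues(np.array(c["rvec"],float))[0]
    print(n,c["fx"],"cam pos",-Rm.T@np.array(c["tvec"]).reshape(3), "axis",Rm[2], "right",Rm[0])
print(env.get_state())
E
```

```text
side 511.56969892301635 cam pos [0.3876223  1.07926245 0.8237027 ] axis [ 0.16847726 -0.74072144 -0.65034388] right [-0.97855885 -0.20499163 -0.02002511]
top 425.2523777017365 cam pos [0.39873542 0.30069207 1.01142173] axis [ 0.16606652 -0.00892233 -0.98607419] right [-0.00152077 -0.99996019  0.00879186]
{'time': 0.1, 'qpos': array([ 1.17488376,  0.47772966,  0.02233575,  1.55633472, -0.01148781,
        1.10929982, -0.0831007 ]), 'joint_velocities': array([ 0.00120556, -0.00175741,  0.00013355, -0.00306304,  0.00075364,
        0.00093406, -0.00147813]), 'joint_torque': array([ 4.23310907e-03, -5.97763646e+01,  1.61378704e+00, -2.81955260e+01,
        1.29280536e-02,  5.08016936e-03,  1.20390209e-05]), 'tcp_pos': array([ 0.19148647, -0.64684489,  0.30302205]), 'orientation': array([-8.01620885e-04,  9.89660785e-01,  1.43425436e-01, -1.80526588e-04]), 'force': array([ 0.24316609,  0.48963157, -0.58873729]), 'torque': array([ 0.01910532, -0.03218828,  0.02225252]), 'gripper_force': 0.0, 'opening': 0.08571667120980714}
```

View pics/side0.png

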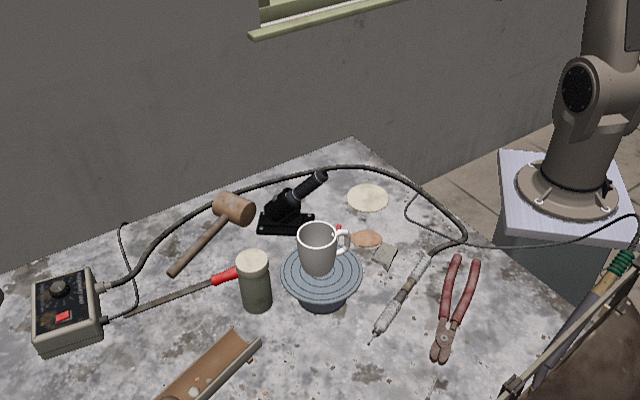

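View pics/top0.png

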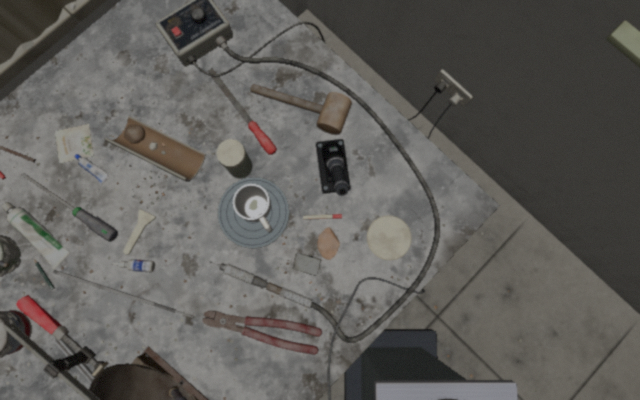

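The side view shows the cup at about (318,248) on the wheel at (322,272), with its handle at (345,240). The lamp tail is at (322,176), the cradle at (288,218) and the bat at (367,197). In the top view the cup mouth is at (252,202), the handle at (266,224), the bat at (389,237), the cradle at (334,167) and the lamp tail at (341,187).

```bash
cat > meas.py <<'E'
from h import *
from scipy.optimize import least_squares
def circ(p):
    f=least_squares(lambda q:np.hypot(p[:,0]-q[0],p[:,1]-q[1])-q[2],[*p.mean(0)[:2],.04],loss="soft_l1",f_scale=.002); return f.x
A={n:np.load(f"pics/{n}0.npz") for n in("side","top")}
def region(n,u0,u1,v0,v1):
    W=A[n]["W"][v0:v1,u0:u1].reshape(-1,3); I=A[n]["im"][v0:v1,u0:u1].reshape(-1,3).astype(int); k=~np.isnan(W[:,0]); return W[k],I[k]
np.set_printoptions(precision=4,suppress=True)
for n,b in(("top",(350,425,205,270)),("side",(335,400,170,225))):
    W,I=region(n,*b); k=(I.min(1)>0)&(W[:,2]>.003)&(W[:,2]<.012)
    P=W[k]; h=cv2.convexHull(P[:,:2].astype(np.float32))[:,0]
    print(n,"bat",np.median(P,0),"minEncl",cv2.minEnclosingCircle(h), "bench z",np.median(W[:,2]))
for n,b in(("top",(205,300,165,260)),("side",(270,370,210,310))):
    W,I=region(n,*b)
    k=abs(W[:,2]-.075)<.004; print(n,"wheel",k.sum(),cv2.minEnclosingCircle(W[k][:,:2].astype(np.float32)))
    k=(abs(W[:,2]-.163)<.004); P=W[k]; print(" rim",k.sum(),circ(P),np.percentile(P[:,2],[5,50,95]))
    c=circ(P)[:2]
    r=np.hypot(*(W[:,:2]-c).T); k=(r>.047)&(r<.075)&(W[:,2]>.100)&(W[:,2]<.16)
    P=W[k]; print(" handle",k.sum(),P.mean(0),np.degrees(np.arctan2(*(P.mean(0)[:2]-c)[::-1])),np.percentile(P[:,2],[5,95]))
for n,b in(("top",(310,365,130,205)),("side",(250,335,165,240))):
    W,I=region(n,*b)
    k=abs(W[:,2]-.014)<.004; P=W[k]
    print(n,"base",k.sum(),cv2.minAreaRect(P[:,:2].astype(np.float32)))
    k=W[:,2]>.11; P=W[k]; print(" barrel",k.sum(),P.mean(0),P[P[:,2].argmax()])
    np.save(f"pics/lamp_{n}.npy",W[W[:,2]>.03])
W,I=region("top",205,265,130,190);k=W[:,2]>.11;print("jar",W[k].mean(0))
E
python3 meas.py
```

```text
top bat [0.4777 0.122  0.0057] minEncl ((0.48042261600494385, 0.1219249740242958), 0.1100919172167778) bench z 0.0014615229053756209
side bat [0.4734 0.1235 0.0056] minEncl ((0.4746055603027344, 0.12141049653291702), 0.12762796878814697) bench z 0.0009441938954231744
top wheel 2717 ((0.5442186594009399, 0.44672590494155884), 0.0996391698718071)
 rim 252 [0.5374 0.4266 0.0349] [0.1604 0.1628 0.1654]
 handle 75 [0.4884 0.3952 0.1453] -147.2492468786837 [0.1168 0.1551]
side wheel 2899 ((0.5640569925308228, 0.3914748728275299), 0.13696058094501495)
 rim 296 [0.5368 0.4279 0.0351] [0.1597 0.1621 0.1645]
 handle 168 [0.4868 0.399  0.1279] -149.9546808031695 [0.1028 0.1537]
top base 526 ((0.6635476350784302, 0.25549763441085815), (0.15750756859779358, 0.06960909068584442), 6.954134464263916)
 barrel 394 [0.585  0.2465 0.1452] [0.562  0.24   0.1681]
side base 741 ((0.6767846345901489, 0.15684068202972412), (0.28567251563072205, 0.18610556423664093), 86.45323944091797)
 barrel 1119 [0.5597 0.342  0.1427] [0.5687 0.2448 0.1671]
jar [0.6361 0.4701 0.1299]
```

```bash
cat > fit.py <<'E'
from meas import *
def axis(psi): return np.array([-np.cos(psi),-np.sin(psi),1])/2**.5
def fit(P,p0,free=False):
    def res(q):
        a=axis(q[2]); 
        if free: a=a+np.array([0,0,q[3]]); a/=np.linalg.norm(a)
        d=P-np.array([q[0],q[1],.135]); d=d-np.outer(d@a,a); return np.linalg.norm(d,axis=1)-.0145
    return least_squares(res,p0,loss="soft_l1",f_scale=.0015)
Ps=[]
for n in("top","side"):
    P=np.load(f"pics/lamp_{n}.npy"); P=P[(P[:,2]>.118)&(np.hypot(P[:,0]-.585,P[:,1]-.247)<.05)]
    a=axis(.12); t=P@a; 
    Ps.append(P); print(n,len(P)); f=fit(P,[.59,.247,.12]); print(f.x,np.degrees(f.x[2]),f.cost)
P=np.vstack(Ps); f=fit(P,[.59,.247,.12]); print("both",f.x,np.degrees(f.x[2])); g=fit(P,[*f.x,0],True); print("free",g.x)
a=axis(f.x[2]); c=np.array([f.x[0],f.x[1],.135])
for Q in Ps: print("tail along",np.percentile((Q-c)@a,[50,95,98,99.5,100]))
for n,b in(("top",(350,425,205,270)),("side",(335,400,170,225))):
    W,I=region(n,*b); k=(np.hypot(W[:,0]-.475,W[:,1]-.122)<.07)&(W[:,2]>.0035); S=I.sum(1)
    P=W[k]; print(n,"bat",cv2.minAreaRect(P[:,:2].astype(np.float32)),P.mean(0),len(P))
W,I=region("top",205,300,165,260); k=(abs(W[:,2]-.075)<.004); print("wheel",np.percentile(W[k],[1,99],axis=0))
E
python3 fit.py | tail -14
```

```text
barrel 1119 [0.5597 0.342  0.1427] [0.5687 0.2448 0.1671]
jar [0.6361 0.4701 0.1299]
top 360
[0.5829 0.2448 0.1469] 8.418460457515641 0.0007930795067781143
side 396
[0.5816 0.2441 0.199 ] 11.403292692030096 0.0006275987559902653
both [0.5824 0.2443 0.1808] 10.356742166784175
free [ 0.5822  0.2443  0.1677 -0.0372]
tail along [0.0141 0.0351 0.0365 0.0373 0.0382]
tail along [0.0065 0.0339 0.0355 0.0359 0.0373]
top bat ((0.47205424308776855, 0.12176963686943054), (0.13349086046218872, 0.1318049281835556), 84.85481262207031) [0.4768 0.1218 0.0062] 1458
side bat ((0.47549158334732056, 0.12500563263893127), (0.11947651207447052, 0.10484743863344193), 82.43732452392578) [0.4753 0.1246 0.0059] 856
wheel [[0.4529 0.3584 0.0715]
 [0.6054 0.5093 0.0786]]
```

```bash
cat > plan.py <<'E'
from h import *
D=np.radians
CUP=np.array([.537,.427,.075]); HA=D(-147.5)
BAT=np.array([.476,.123,.006]); HB=D(-100)
PSI=.168; LAX=np.array([-np.cos(PSI),-np.sin(PSI),1])/2**.5; LG=np.array([.5822,.2443,.135])
def down(ang,flip):  # tool z down, tool y perpendicular to handle direction ang
    y=np.array([-np.sin(ang),np.cos(ang),0])*(1-2*flip); z=np.array([0,0,-1.]); return quat(np.c_[np.cross(y,z),y,z])
def cupP(c,ang,h=.050): return np.array(c)+[.062*np.cos(ang),.062*np.sin(ang),h+.054]
def along(a,flip,psi=PSI): # tool z = -a
    z=-np.asarray(a,float); y=np.array([-np.sin(psi),np.cos(psi),0])*(1-2*flip); return quat(np.c_[np.cross(y,z),y,z])
up=np.array([0,0,1.])
E
python3 - <<'E'
from plan import *
np.set_printoptions(precision=3,suppress=True)
for f in(0,1):
    for nm,p,q in[("above",cupP(CUP,HA)+up*.1,down(HA,f)),("grasp",cupP(CUP,HA),down(HA,f)),("lift",cupP(CUP,HA)+up*.13,down(HA,f)),
      ("over",cupP(BAT,HB)+up*.19,down(HB,f)),("place",cupP(BAT,HB),down(HB,f)),
      ("lamp",LG+.054*LAX,along(LAX,f)),("lampout",LG+.144*LAX,along(LAX,f)),("final",BAT+up*(.088+.04+.179),along(up,f)),]:
        print(f,nm,p,kin.inverse_kinematics(p,q))
E
```

```text
0 above [0.485 0.394 0.279] [-0.009  0.699 -1.164  1.654  0.673  1.248 -2.318]
0 grasp [0.485 0.394 0.179] [-0.08   0.773 -1.033  1.736  0.748  1.081 -2.371]
0 lift [0.485 0.394 0.309] [ 0.01   0.682 -1.203  1.623  0.656  1.301 -2.306]
0 over [0.465 0.062 0.3  ] [ 0.493  0.238 -0.856  1.99   0.212  1.004 -0.639]
0 place [0.465 0.062 0.11 ] [ 0.279  0.53  -0.661  2.148  0.55   0.635 -0.945]
0 lamp [0.545 0.238 0.173] [-0.122  0.492 -0.636  2.258  2.042  0.654 -0.745]
0 lampout [0.482 0.227 0.237] [ 0.314  0.459 -1.22   2.328  1.791  0.813 -0.487]
0 final [0.476 0.123 0.313] [ 0.577  0.367 -1.153  1.919  0.377  1.098  1.01 ]
1 above [0.485 0.394 0.279] [ 0.001  0.711 -1.186  1.654  0.689  1.259  0.811]
1 grasp [0.485 0.394 0.179] [-0.005  0.87  -1.192  1.732  0.877  1.178  0.685]
1 lift [0.485 0.394 0.309] [ 0.002  0.671 -1.185  1.623  0.643  1.292  0.845]
1 over [0.465 0.062 0.3  ] [ 0.731  0.342 -1.171  1.98   0.363  1.054  2.363]
1 place [0.465 0.062 0.11 ] [ 0.649  0.796 -1.192  2.128  0.971  0.934  1.848]
1 lamp [0.545 0.238 0.173] [-0.507  0.423 -0.182  2.283  2.17   0.496  2.162]
1 lampout [0.482 0.227 0.237] [-1.126  0.209  0.426  2.408  2.005  0.338  2.226]
1 final [0.476 0.123 0.313] [ 0.352  0.264 -0.845  1.929  0.227  1.046 -1.994]
```

Run:
```python
from plan import *
np.set_printoptions(precision=3,suppress=True)
env.goto_joints([-0.6,.45,0,1.6,0,1.1,-1.8]); s=env.get_state(); print(s["time"],s["tcp_pos"])
env.grip(.055,30)
env.reach(cupP(CUP,HA)+up*.07,down(HA,0)); s=env.get_state(); print(s["time"],s["tcp_pos"],s["qpos"],s["force"])
im,_=camera("wrist"); cv2.imwrite("pics/w1.png",im)
im,_=camera("side"); cv2.imwrite("pics/s1.png",im[150:350,200:450])
```

```text
3.7083 [0.574 0.316 0.303]
4.7 [0.484 0.394 0.249] [-0.727  0.45  -0.076  1.732  0.04   0.961 -1.82 ] [0.603 0.159 0.119]
```

View pics/w1.png

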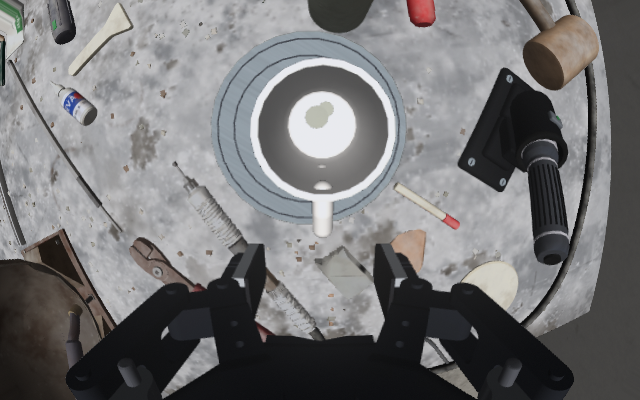

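The wrist view shows the handle at about (322,215), upright in the image and midway between the pads at columns 262 and 376. It is aligned, so I descend and grip.

Run:
```python
from plan import *
np.set_printoptions(precision=3,suppress=True)
r=env.movel(cupP(CUP,HA),.1,stop_force=8); s=env.get_state(); print(r,s["time"],s["tcp_pos"],s["force"])
if not r:
    env.grip(0.0,80); s=env.get_state(); print(s["time"],s["opening"],s["gripper_force"],s["force"])
    env.movel(cupP(CUP,HA)+up*.02,.06); s=env.get_state(); print(s["time"],s["opening"],s["force"],s["torque"])
    im,W=cloud("side"); cv2.imwrite("pics/s2.png",cv2.resize(im[150:350,200:450],None,fx=2.5,fy=2.5)); np.savez("pics/s2.npz",im=im,W=W)
    im,W=cloud("top"); np.savez("pics/t2.npz",im=im,W=W)
```

```text
False 5.65 [0.485 0.394 0.18 ] [ 0.785 -0.789  0.569]
6.125 0.010173063390801353 77.8406072454527 [-0.932 -0.189  4.417]
6.6083 0.010023640007712737 [ 0.283 -0.021 -2.603] [-0.065  0.072  0.024]
```

View pics/s2.png

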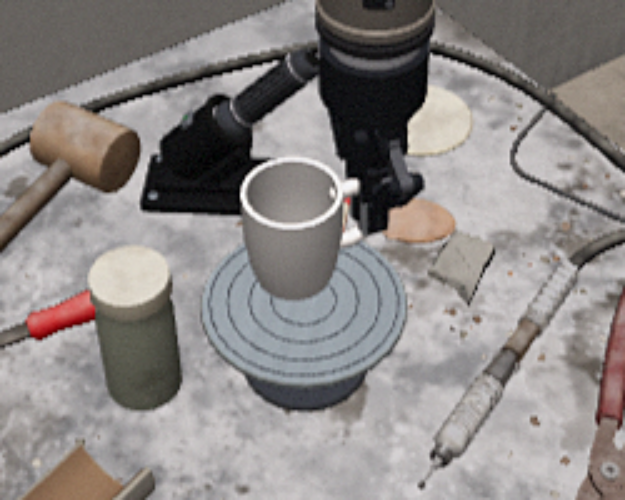

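The cup is off the wheel and looks near upright, with its mouth at about (293,192) in the crop. I'll measure its tilt from the depth data.

```bash
cat > tilt.py <<'E'
from h import *
from scipy.optimize import least_squares
def cupfit(Ws,c0,zb,yaw):
    # cone wall outside fit + rim: fit axis tilt from rim points: local top envelope
    P=np.vstack([W.reshape(-1,3) for W in Ws]); P=P[~np.isnan(P[:,0])]
    r=np.hypot(P[:,0]-c0[0],P[:,1]-c0[1]); P=P[(r<.046)&(r>.029)&(P[:,2]>zb+.078)&(P[:,2]<zb+.098)]
    a=np.arctan2(P[:,1]-c0[1],P[:,0]-c0[0]); b=((a+np.pi)/(2*np.pi)*24).astype(int)%24
    T=np.array([[*P[b==i][:,:2].mean(0),np.percentile(P[b==i][:,2],85)] for i in range(24) if (b==i).sum()>5])
    f=least_squares(lambda q:q[0]+q[1]*(T[:,0]-c0[0])+q[2]*(T[:,1]-c0[1])-T[:,2],[zb+.088,0,0],loss="soft_l1",f_scale=.001).x
    hd=np.array([np.cos(yaw),np.sin(yaw)]); pr=np.array([-hd[1],hd[0]])
    Q=P[abs(P[:,2]-f[0])<.004]; g=least_squares(lambda q:np.hypot(Q[:,0]-q[0],Q[:,1]-q[1])-.0355,c0[:2],loss="soft_l1",f_scale=.001).x
    return f[0],np.degrees([f[1:]@hd,f[1:]@pr]),g,len(T)
E
python3 - <<'E'
from tilt import *; from plan import CUP,HA
for n in("side","top"):
    print(n,"before",cupfit([np.load(f"pics/{n}0.npz")["W"]],CUP,.075,HA)," after",cupfit([np.load(f"pics/{n[0]}2.npz")["W"]],CUP,.095,HA))
E
```

```text
side before (np.float64(0.16307402467413687), array([0.0759461 , 0.16761094]), array([0.53677405, 0.4279252 ]), 24)  after (np.float64(0.1824789429645284), array([ 0.0375443 , -0.06586153]), array([0.5365412 , 0.42777216]), 24)Traceback (most recent call last):
  File "<stdin>", line 3, in <module>
  File "tilt.py", line 9, in cupfit
    f=least_squares(lambda q:q[0]+q[1]*(T[:,0]-c0[0])+q[2]*(T[:,1]-c0[1])-T[:,2],[zb+.088,0,0],loss="soft_l1",f_scale=.001).x
      ~~~~~~~~~~~~~^^^^^^^^^^^^^^^^^^^^^^^^^^^^^^^^^^^^^^^^^^^^^^^^^^^^^^^^^^^^^^^^^^^^^^^^^^^^^^^^^^^^^^^^^^^^^^^^^^^^^^^^
    return func(*args, **kwargs)
    vector_fun = VectorFunction(
        fun_wrapped,
    ...<6 lines>...
        workers=workers
    )
    self._update_fun()
    ~~~~~~~~~~~~~~~~^^
    self.f = self.fun_wrapped(xp_copy(self.x))
             ~~~~~~~~~~~~~~~~^^^^^^^^^^^^^^^^^
    return np.atleast_1d(self.fun(x))
                         ~~~~~~~~^^^
    return self.f(x, *self.args, **self.kwargs)
           ~~~~~~^^^^^^^^^^^^^^^^^^^^^^^^^^^^^^
  File "tilt.py", line 9, in <lambda>
    f=least_squares(lambda q:q[0]+q[1]*(T[:,0]-c0[0])+q[2]*(T[:,1]-c0[1])-T[:,2],[zb+.088,0,0],loss="soft_l1",f_scale=.001).x
                                        ~^^^^^
IndexError: too many indices for array: array is 1-dimensional, but 2 were indexed
```

Run:
```python
from plan import *
np.set_printoptions(precision=3,suppress=True)
env.movel(cupP(CUP,HA)+up*.13,.12)
env.movel(cupP([*BAT[:2],.205],HB),.15,rot=down(HB,0)); s=env.get_state(); print(s["time"],s["tcp_pos"],s["qpos"],s["opening"])
env.movel(cupP(BAT,HB)+up*.006,.13); env.dwell(.2)
r=env.movel(cupP(BAT,HB)-up*.004,.02,stop_force=5); s=env.get_state(); print(r,s["time"],s["tcp_pos"],cupP(BAT,HB),s["force"],s["qpos"])
im,W=cloud("side"); cv2.imwrite("pics/s3.png",cv2.resize(im[130:330,260:510],None,fx=2.5,fy=2.5)); np.savez("pics/s3.npz",im=im,W=W)
from tilt import cupfit
print(cupfit([W],BAT,.006,HB))
```

```text
10.1417 [0.465 0.062 0.309] [-0.22   0.134 -0.05   2.021  0.008  0.987 -0.448] 0.010254668344220941
True 12.3333 [0.465 0.062 0.111] [0.465 0.062 0.11 ] [-0.992 -1.578  5.669] [-0.227  0.444 -0.046  2.18   0.04   0.518 -0.478]
(np.float64(0.0938744801779906), array([-0.746, -0.105]), array([0.476, 0.124]), 22)
```

View pics/s3.png

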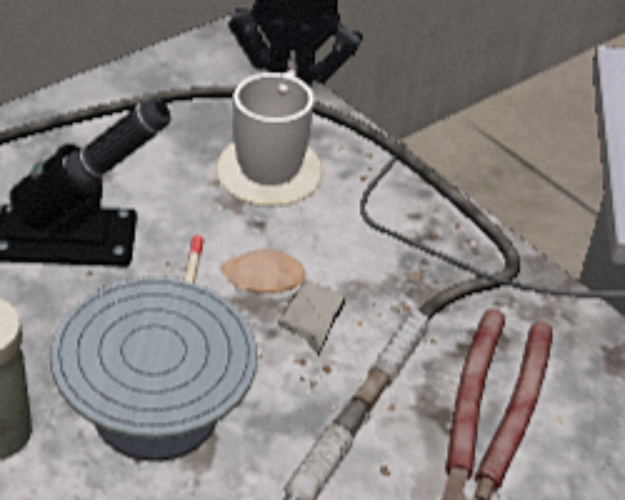

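The cup stands near the middle of the bat and is level; in the crop the mouth is at (273,97) and the bat at (270,172). Next I release it and approach the lamp.

Run:
```python
from plan import *
np.set_printoptions(precision=3,suppress=True)
env.grip(.05,80); env.dwell(.2)
p=cupP(BAT,HB); env.movel(p+up*.17,.15)
s=env.get_state(); print(s["time"],s["force"],s["qpos"])
q=along(LAX,0)
for d in(.129,.090,.054): print(d,kin.inverse_kinematics(LG+d*LAX,q))
env.grip(.06,60)
try:
    env.reach(LG+.129*LAX,q); s=env.get_state(); print(s["time"],s["tcp_pos"],s["qpos"])
except env.PlanningError as e: print("PE",e)
for n in("side","top"):
    im,W=cloud(n); cv2.imwrite(f"pics/{n}4.png",im); np.savez(f"pics/{n}4.npz",im=im,W=W)
im,_=camera("wrist"); cv2.imwrite("pics/w4.png",im)
```

```text
14.325 [-0.129 -0.024 -0.613] [-0.22   0.17  -0.051  2.055  0.011  0.92  -0.451]
0.129 [-0.612  0.243 -0.132  2.365  1.94   0.449 -0.81 ]
0.09 [-0.655  0.334 -0.043  2.332  2.115  0.442 -0.971]
0.054 [-0.688  0.418  0.031  2.295  2.265  0.437 -1.114]
16.275 [0.493 0.229 0.226] [-0.611  0.242 -0.132  2.365  1.939  0.449 -0.81 ]
```

View pics/w4.png

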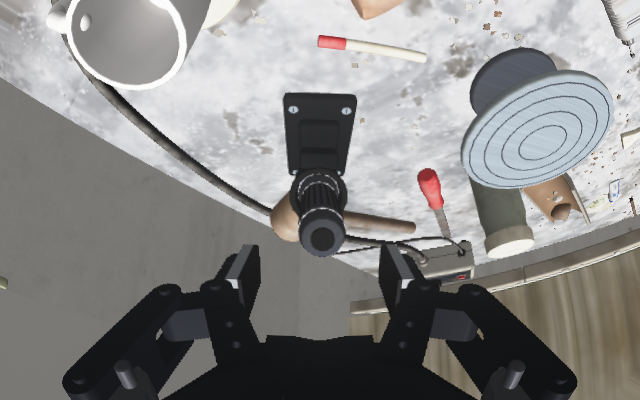

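View pics/side4.png

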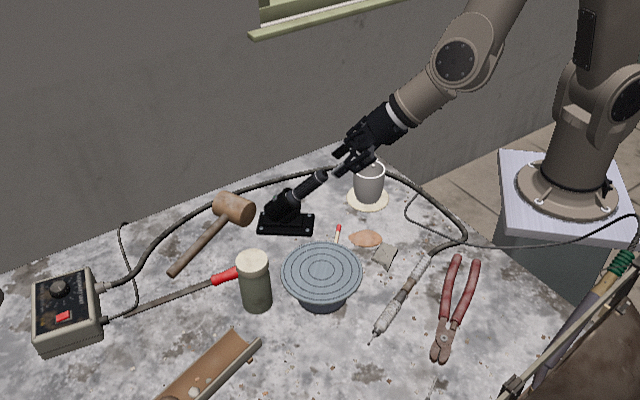

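The wrist view shows the lamp tail at (322,232), centred between the pads (columns 258 and 382), with the barrel running straight away. The side view shows the cup standing on the bat at (368,185). I'll cross-check the axis in the wrist image, then slide on and grip.

Run:
```python
from plan import *; from tilt import cupfit
np.set_printoptions(precision=4,suppress=True)
c=calibration("wrist"); Rm=cv2.Rodrigues(np.array(c["rvec"],float))[0]
def proj(p):
    v=Rm@p+np.array(c["tvec"]).reshape(3); th=np.arctan2(np.hypot(*v[:2]),v[2]); d=v[:2]/np.hypot(*v[:2])
    return np.array([c["cx"],c["cy"]])+th*np.array([c["fx"],c["fy"]])*d
print("tail px",proj(LG+.04*LAX),"mouth px",proj(LG-.062*LAX))
for n in("side4","top4"):
    try: print(n,cupfit([np.load(f"pics/{n}.npz")["W"]],BAT,.006,-1.745))
    except Exception as e: print(n,"hidden")
r=env.movel(LG+.054*LAX,.1,stop_force=8); s=env.get_state(); print(r,s["time"],s["tcp_pos"]-LG-.054*LAX,s["force"])
if not r:
    env.grip(0.0,60); s=env.get_state(); print(s["time"],s["opening"],s["gripper_force"],s["force"],s["torque"],s["tcp_pos"]-LG-.054*LAX)
```

```text
tail px [318.5158 243.1989] mouth px [318.7738 195.2751]
side4 (np.float64(0.09436440800521846), array([ 0.1142, -0.4895]), array([0.4764, 0.1241]), 13)
top4 (np.float64(0.09615854420821018), array([-1.91  ,  0.0461]), array([0.4766, 0.1237]), 16)
False 17.325 [-0.0003 -0.      0.0002] [-0.3483  0.0503 -0.3752]
17.7167 0.027616683669892027 57.97602532156816 [-6.5381 -2.4397  7.4827] [-0.5877  0.5333 -0.5229] [-0.0004 -0.0006  0.0006]
```

Run:
```python
from plan import *
np.set_printoptions(precision=4,suppress=True)
env.movel(LG+.131*LAX,.08); s=env.get_state(); print(s["time"],s["opening"],s["force"],s["torque"],s["tcp_pos"])
env.dwell(.2)
qv=along(up,0); print(kin.inverse_kinematics([.49,.21,.35],qv))
try: env.movel([.49,.21,.35],.07,rot=qv)
except env.PlanningError as e: print("PE",e)
s=env.get_state(); print(s["time"],s["tcp_pos"],s["qpos"],s["force"],s["torque"])
im,W=cloud("side"); cv2.imwrite("pics/s5.png",cv2.resize(im[90:290,240:490],None,fx=2.5,fy=2.5)); np.savez("pics/s5.npz",im=im,W=W)
im,W=cloud("top"); np.savez("pics/t5.npz",im=im,W=W)
```

```text
18.825 0.02757137388283511 [ 0.4281 -0.3178 -1.4292] [-0.1172  0.9679  0.0612] [0.4909 0.2289 0.2274]
[-0.1873  0.2273 -0.3917  1.8174  0.0959  1.1154  1.1266]
22.875 [0.4899 0.21   0.3499] [-0.3537  0.2103 -0.1959  1.8284  0.0455  1.1072  1.1731] [ 0.1737 -0.0605 -1.3453] [ 0.0107 -0.0004 -0.0306]
```

View pics/s5.png

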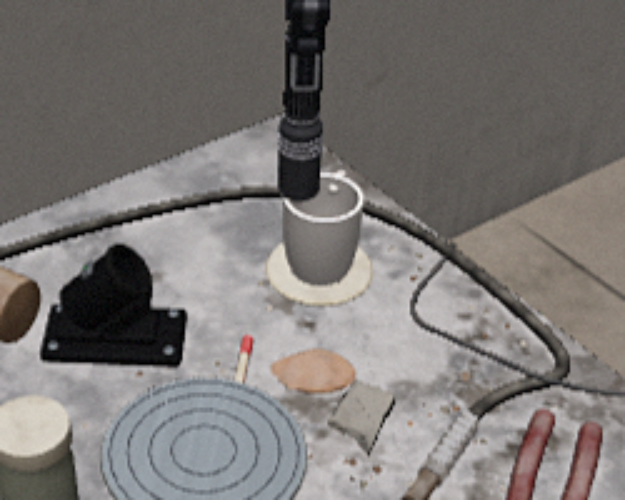

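The lamp is out and hangs near vertical, with its lens end at (298,192) in the crop and seen in front of the cup. I'll measure its tilt and lens height from the cloud.

```bash
cat > lampfit.py <<'E'
from h import *
from scipy.optimize import least_squares
def lampfit(W,c,z0):
    P=W.reshape(-1,3); P=P[~np.isnan(P[:,0])]; k=(np.hypot(P[:,0]-c[0],P[:,1]-c[1])<.035)&(P[:,2]>z0-.03)&(P[:,2]<z0+.15); P=P[k]
    H=P[(P[:,2]>z0+.006)&(P[:,2]<z0+.105)]
    def res(q):
        h=H[:,2]-z0; r=np.where(h<.068,.018,.0145)
        return (np.hypot(H[:,0]-q[0]-q[2]*h,H[:,1]-q[1]-q[3]*h)-r)[abs(h-.068)>.006]
    f=least_squares(res,[*c[:2],0,0],loss="soft_l1",f_scale=.001)
    # lens height: step where points end along the side facing the camera
    zs=np.sort(P[:,2][np.hypot(P[:,0]-f.x[0],P[:,1]-f.x[1])<.022]); return f.x[:2],np.degrees(f.x[2:]),np.percentile(zs,[0,.5,1,2,5]),len(H)
E
python3 - <<'E'
from lampfit import *
np.set_printoptions(precision=4,suppress=True)
for n in("s5","t5"): print(n,lampfit(np.load(f"pics/{n}.npz")["W"],[.49,.21],.171))
W=np.load("pics/s5.npz")["W"]; 
for v in range(155,175): print(v,W[v,354:364:3].round(3).tolist())
E
```

```text
s5 (array([0.4897, 0.2073]), array([-0.2477,  1.2134]), array([0.1637, 0.1644, 0.1657, 0.1665, 0.1707]), 654)
t5 (array([0.4906, 0.2082]), array([-0.0142,  0.9747]), array([0.1671, 0.1678, 0.1686, 0.1689, 0.1702]), 75)
155 [[0.498, 0.225, 0.201], [0.492, 0.229, 0.205], [0.486, 0.226, 0.203], [0.48, 0.22, 0.2]]
156 [[0.498, 0.225, 0.198], [0.492, 0.224, 0.198], [0.486, 0.226, 0.201], [0.48, 0.22, 0.197]]
157 [[0.499, 0.222, 0.194], [0.492, 0.225, 0.197], [0.485, 0.228, 0.2], [0.479, 0.226, 0.199]]
158 [[0.499, 0.222, 0.191], [0.492, 0.227, 0.195], [0.486, 0.226, 0.196], [0.48, 0.222, 0.194]]
159 [[0.498, 0.222, 0.189], [0.492, 0.225, 0.191], [0.486, 0.224, 0.191], [0.479, 0.224, 0.193]]
160 [[0.498, 0.223, 0.187], [0.491, 0.227, 0.191], [0.486, 0.224, 0.189], [0.48, 0.223, 0.189]]
161 [[0.499, 0.221, 0.182], [0.492, 0.223, 0.185], [0.486, 0.223, 0.186], [0.479, 0.223, 0.187]]
162 [[0.498, 0.224, 0.182], [0.491, 0.226, 0.185], [0.485, 0.225, 0.184], [0.479, 0.222, 0.183]]
163 [[0.499, 0.219, 0.176], [0.492, 0.225, 0.181], [0.486, 0.223, 0.18], [0.479, 0.223, 0.181]]
164 [[0.498, 0.222,
[... 334 characters left out ...]
 0.173], [0.479, 0.223, 0.171]]
168 [[0.498, 0.223, 0.165], [0.491, 0.225, 0.168], [0.485, 0.224, 0.168], [0.479, 0.22, 0.166]]
169 [[0.509, 0.134, 0.094], [0.491, 0.224, 0.164], [0.485, 0.225, 0.166], [0.479, 0.222, 0.165]]
170 [[0.509, 0.135, 0.092], [0.505, 0.106, 0.071], [0.499, 0.099, 0.066], [0.492, 0.092, 0.062]]
171 [[0.508, 0.14, 0.093], [0.505, 0.106, 0.068], [0.499, 0.099, 0.063], [0.492, 0.093, 0.059]]
172 [[0.508, 0.139, 0.089], [0.505, 0.106, 0.065], [0.499, 0.098, 0.06], [0.492, 0.095, 0.058]]
173 [[0.508, 0.141, 0.088], [0.5, 0.148, 0.095], [0.499, 0.097, 0.056], [0.492, 0.093, 0.053]]
174 [[0.508, 0.142, 0.086], [0.5, 0.15, 0.093], [0.498, 0.1, 0.055], [0.491, 0.096, 0.053]]
```

Run:
```python
from plan import *; from lampfit import lampfit; from tilt import cupfit
np.set_printoptions(precision=4,suppress=True)
x=R.from_euler("x",1.1,degrees=True); w,a,b,c=along(up,0); q=(x*R.from_quat([a,b,c,w])).as_quat(); q=[q[3],*q[:3]]
L=np.array([.4764,.1240,.134]); off=x.apply([0,-.0025,-.1845]); T=L-off
env.movel([T[0],T[1],.35],.06,rot=q); env.movel(T,.05); env.dwell(.5)
s=env.get_state(); print(s["time"],s["tcp_pos"]-T,s["opening"],s["gripper_force"],s["force"],s["joint_velocities"].max())
C={}
for n in("side","top"):
    im,W=cloud(n); C[n]=im; np.savez(f"pics/{n}6.npz",im=im,W=W); print(n,lampfit(W,L,.134))
    try: print(" cup",cupfit([W],BAT,.006,-1.745))
    except Exception as e: print("cup hidden")
cv2.imwrite("pics/s6.png",np.hstack([cv2.resize(C["side"][90:240,270:470],None,fx=2,fy=2),cv2.resize(C["top"][130:280,260:460],None,fx=2,fy=2)]))
```

```text
25.875 [0.     0.     0.0001] 0.027478639136408523 58.76733809709549 [ 0.3141 -0.0895 -1.195 ] 0.0027142188385024567
side (array([0.4761, 0.1238]), array([-0.1418, -0.0318]), array([0.132 , 0.1337, 0.1342, 0.1356, 0.1392]), 589)
 cup (np.float64(0.0941887295841651), array([ 0.0912, -0.9047]), array([0.4754, 0.1242]), 22)
top (array([0.4772, 0.1244]), array([-0.3627,  0.0754]), array([0.136 , 0.1362, 0.1364, 0.1374, 0.1398]), 89)
 cup (np.float64(0.0957570038188245), array([-0.1082,  0.3511]), array([0.4767, 0.1234]), 17)
```

View pics/s6.png

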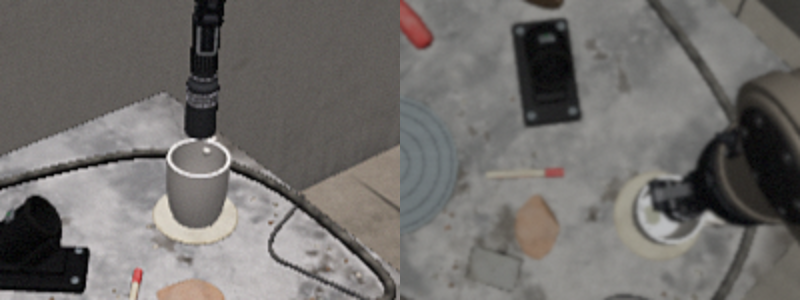

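The picture shows the lamp upright over the cup, with its lens at (201,133) above the mouth at (199,155) in the left panel. By measurement it is centred within about 1 mm, tilted under 0.4°, and the lens is about 4 cm above the rim. The bystanders have not moved, so I hand the job in.

```bash
python3 -c "
from h import *
print(job.job_done())"
```

```text
the job is handed in; nothing more can be done
None
```

The cup stands upright and released near the middle of the bat, the lamp is held lens-down about 4 cm above the rim and centred to about 1 mm, and I handed the job in at about 26 s of the 51 s allowed.

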